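# Roll the foam can clear and hold the sprung mirror door at 60 degrees

### The job

The shaving-foam can has rolled in front of the mirror cabinet, where its door swings: roll it along the counter, without picking it up, back to the white plastic shelf until it lies along and against the shelf's front lip. Then open the cabinet's mirror door to 60 degrees, so that I can see the side of my head from the basin, and hold it there with the gripper: it springs shut when let go, so finish while still holding it, with the can still against the shelf. Leave the other things where they are.

Things in the scene. Friction and masses are not known exactly. Their poses are not given: they have to be found in the camera images.
- can_center (a point): Centre of the shaving-foam can, a bare metal cylinder with a grey cap, 52 mm in diameter, 160 mm long, about 220 g, lying on the counter in front of the cabinet (this point is 26 mm above the counter). Its x axis is the can's long axis (cap at +x); z points up at the start, and y and z turn as it rolls. It rolls freely when pushed sideways and stops soon after when let go. Nothing else lies between it and the shelf.
- shelf: White plastic counter shelf, fixed, 440 mm long (its y axis), 160 mm deep (x axis), 95 mm high to its top board; origin at the centre of its underside on the counter. Its front looks along its own -x, towards the cabinet: along the foot of the front runs a straight upright lip, 36 mm high and 440 mm long, its outer face 80 mm from the origin at x = -0.080. The top board is set back 30 mm behind the lip. A can lying against the lip has its centre at x = -0.106 in this frame.
- shelf_lip (a point): Middle of the outer face of the shelf's front lip, 26 mm above the counter; axes as the shelf's.
- cabinet: Grey metal mirror cabinet, fixed to the counter, 280 mm wide (its y axis), 125 mm deep (x axis), 300 mm high; origin at the centre of its underside. Its front with the mirror door looks along its own -x, towards the shelf. The door, 276 mm wide, 17 mm thick, reaches from 24 to 300 mm above the counter.
- mirror_door (a joint): Angle of the mirror door in rad, 0 shut, growing as it opens (60 degrees = 1.047; it could go to 1.9). The hinge is vertical, along the cabinet's y = -0.138 edge; seen from above the door turns counter-clockwise as it opens. A spring hinge pulls it shut all the way: about 0.27 N m at shut and 0.59 N m at 60 degrees (1 to 2.5 N at the handle). Nothing latches it.
- door_handle (a point): Grip point on the door's handle, 262 mm above the counter, 38 mm below the door's top edge: a vertical round steel bar 11 mm thick, from 170 to 290 mm above the counter, 26 mm in from the door's free edge; its axis stands 35 mm in front of the mirror, joined to it by two 8 mm stems. Axes turn with the door: -x points away from the mirror, y along the door from hinge to free edge, z up. The door's hinge axis lies at x = +0.052, y = -0.250 from this point.
- door_hinge (a point): Point on the door's vertical hinge axis at the height of the handle's grip point, 262 mm above the counter; axes turn with the door.
- toothbrush_mid (a point): Middle of an orange toothbrush, 185 mm long, lying on the counter on the far side. Leave it.
- tweezers_mid (a point): Middle of steel tweezers, 95 mm long, lying on the shelf's top board. Leave them.
- jar_mid (a point): Middle of a lidded frosted glass jar, 72 mm in diameter, 74 mm high, standing on the counter on the far side. Leave it.
- comb_mid (a point): Middle of a wooden comb, 120 x 32 mm, lying on the shelf's top board. Leave it.
- dish_mid (a point): Middle of a white ceramic dish, 90 mm in diameter, 22 mm high, on the shelf's top board. Leave it.
- mug_mid (a point): Middle of a blue ceramic tooth mug without handle, 72 mm in diameter, 85 mm high, on the shelf's top board. Leave it.
Not all that is in view belongs to the job. What is shaped like the part that bears can_center but black or red is not meant.

How it is judged (in metres and radians):
On the way, in this order (a step that is already met when the one before it is completed fails the run):
1. the can is rolling: turned over by more than a sixth of a turn from how it lay, still on the counter, the door still shut (angle between can_center's own z axis and vertical above 1.05 rad and height (world z) of can_center below 0.034 m and value of joint mirror_door below 0.06 rad).
2. the can lies still along and against the shelf's front lip, the door still shut (x of can_center in the frame of shelf above -0.118 m and y of can_center in the frame of shelf between -0.2 and 0.2 m and angle between the x axis of can_center and the y axis of shelf, either way round below 0.17 rad and height (world z) of can_center below 0.034 m and linear speed of can below 0.03 m/s and value of joint mirror_door below 0.06 rad), for 0.2 s.
3. the mirror door is held open at 60 degrees by the gripper (value of joint mirror_door between 0.96 and 1.134 rad and contact force between the fingers and mirror_door above 0.5 N), for 0.4 s.
At the end, for the whole second after the job is handed in: The mirror door stands still at 60 degrees, within 5 either way, the gripper's fingers bearing on it (over 0.5 N); the can lies at rest on the counter along the shelf's lip: within 12 mm of touching it and 10 degrees of parallel, its centre in front of the lip (at most 200 mm from its middle) (all of step 3 and velocity of joint mirror_door between -0.05 and 0.05 rad/s and x of can_center in the frame of shelf above -0.118 m and y of can_center in the frame of shelf between -0.2 and 0.2 m and angle between the x axis of can_center and the y axis of shelf, either way round below 0.17 rad and height (world z) of can_center below 0.034 m and linear speed of can below 0.03 m/s); the arm keeps its last pose, push and grip.
It fails at once if the can is picked up (lifted more than 15 mm off the counter) (height (world z) of can_center above 0.041 m).
It fails at once if a thing on the counter (toothbrush, jar) is moved more than 30 mm (distance of any of toothbrush_mid, jar_mid from where it was at the start of the episode above 0.03 m).
It fails at once if a thing on the shelf (tweezers, comb, dish, mug) is moved more than 30 mm (distance of any of tweezers_mid, comb_mid, dish_mid, mug_mid from where it was at the start of the episode above 0.03 m).
It also fails if it takes over 61 s, if anything falls off the work surface, if the arm or the gripper's body presses on something with over 40 N, if the wrist force passes 120 N, or if a joint passes its speed limit or range.

### The arm

A 6-joint arm with a two-finger parallel gripper is mounted at the origin on the work surface. World frame = base frame: x ahead of the robot, y to its left, z up, the work surface at z = 0. Lengths are in mm, angles in rad, forces in N, time in s.
With the tool pointing down it reaches from about 375 to 750 mm from the base axis. Payload 9 kg.
Tool frame: the origin (TCP) lies midway between the tips of the shut fingers; the grasp point (between the pads) lies 19 mm behind it; z points along the fingers, y is the line along which they close (so a half turn about z gives the same grasp; the last joint's range is limited). The gripper opens to 85 mm and grips with 20 to 120 N. Pads are 22 mm wide; open, the fingers measure 114 mm over their backs; the gripper's body (76 mm by 85 mm) begins 54 mm behind the grasp point. The pads swing forward as they close: fully open they stand 13 mm farther back than shut.
Start: joints at [-1.566, 0.104, 0.097, 1.564, 0, 1.353], TCP at [132.584, -585.199, 231.331] pointing down, gripper open.
Joint ranges: [-2.99, 2.99], [-0.84, 1.86], [-1.1, 1.16], [-1.84, 2.11], [-1.51, 1.56], [-3.14, 3.14]. Speed limits (rad/s): [2.22, 2.22, 2.57, 3.14, 3.14, 3.14].

### API

Orientations are given as a unit quaternion [x, y, z, w].
In Python, from cell import bot, imaging gives the robot as it stands.
- The arm moves only by the tool play_rows, never from a script. Its argument "increments" is a list of rows, each a list of 3 entries, a list of its own where there are three numbers: the shift along the tool's x, y, z normalised to -1 to 1, where 1 is 0.12 m, then the turn, a rotation vector about the tool's x, y, z normalised to -1 to 1, where 1 is 1.5 rad, then the gripper command: -1 is fully open, 1 is shut, values between are in proportion. A call has 1 to 12 rows; each row is the pose to reach, as a shift and turn from the pose commanded when the call began, along the tool's axes at that moment; what a row does not reach only later rows make up. A row lasts 1/10 s, in which the tool goes at most 50 mm and 8.59 degrees, less where a joint would pass 70% of its speed; a pose out of reach is approached as far as the arm can. A call with a number of a shift or a turn outside -1 to 1 is refused whole. A call with a gripper value outside its range is refused whole. The fingers move at their own pace and stop on an object; the grip force is fixed at half the most. Time passes only in rows, so rows that repeat a pose let the fingers close. It gives the time, the measured TCP pose, the force, the opening and the grip force at its end, in the units of the state.
- bot.state(): the state, without advancing time (a new reading comes with each control period).
- imaging.read_camera(name): name is "scene" or "top"; returns a dict with "img" (480x640x3 uint8, blue, green, red), "fovy" (degrees; the focal length in pixels is half the picture's height over the tangent of half this angle, whatever the lens; pixels are square), "cx", "cy" (the principal point, pixels), "k1" (the pictures are not rectified: a ray, as slopes to the right and down, at radius r is drawn at 1 + k1 r^2 times it, then the intrinsics apply), "pose" (4x4, takes a point from camera to world coordinates). Camera axes: x right, y down, z forward; pixel columns grow to the right and rows downward; lengths in mm; the calibration is good to about 2 mm. A picture is of the moment at which its call begins. There is no depth.
- bot.close_job(): hands the job in; it is judged then, once.
The state is a dict: "time": time; "qpos": joint angles; "joint_vel": joint speeds; "joint_torque": joint torques, N m; "position": TCP position; "tcp_rot": TCP orientation; "contact_force": force on the tool from outside, world axes, zero at the start; "torque": the same for the moment, N m; "gripper_width": opening from 0.0 (shut) to 1.0 (fully open); "finger_force": force on a finger pad.
Only numpy, scipy, OpenCV 4.12 (cv2) and the standard library are available. Lean on these libraries where they do the work, as an engineer would, in place of code of your own. Each camera call takes 0.05 s, during which the arm holds its last target. There are 200 camera calls.

## Working session

There is one attempt and no reset: what is moved stays moved. The work goes in short steps, Python scripts to look and compute and a tool call to move; the robot and the scene stay as the last step left them, time stands still between calls to the robot, and variables do not carry over. Pictures are saved under pics/ and viewed, at most 10 in all, crops included, and the job is handed in when it is done.

Besides the shell and the picture viewer there is one more tool, called as name(argument=value, ...), one argument or row to a line, values as JSON. play_rows: Moves the arm, as the interface text tells. Its arguments: {"type":"object","properties":{"increments":{"type":"array","items":{"type":"array"}}},"required":["increments"]}

```bash
mkdir -p pics; cat > h.py <<'E'
import numpy as np, cv2
from cell import bot, imaging
from scipy.spatial.transform import Rotation as R
def cam(n,save=None):
    c=imaging.read_camera(n)
    if save: cv2.imwrite('pics/'+save,c['img'])
    return c
def K(c):
    f=240/np.tan(np.radians(c['fovy'])/2)
    return np.array([[f,0,c['cx']],[0,f,c['cy']],[0,0,1.]])
def ray(c,uv):
    uv=np.atleast_2d(np.float64(uv)); k=K(c)
    p=cv2.undistortPoints(uv[:,None],k,np.array([c['k1'],0,0,0.]))[:,0]
    P=np.array(c['pose']); d=np.c_[p,np.ones(len(p))]@P[:3,:3].T
    return P[:3,3],d
def onz(c,uv,z):
    o,d=ray(c,uv); return o+d*((z-o[2])/d[:,2])[:,None]
def proj(c,X):
    P=np.array(c['pose']); q=(np.atleast_2d(X)-P[:3,3])@P[:3,:3]
    return cv2.projectPoints(q[:,None],np.zeros(3),np.zeros(3),K(c),np.array([c['k1'],0,0,0.]))[0][:,0]
E
python3 - <<'E'
from h import *
for n in('scene','top'):
    c=cam(n,n+'0.png'); print(n,c['fovy'],c['cx'],c['cy'],c['k1']);print(np.round(c['pose'],3))
print(bot.state())
E
```

```text
scene 55.97504312444859 312.41758943986895 239.1203179238518 0.03930518502357456
[[ 1.50000e-01  6.60000e-01 -7.36000e-01  1.30182e+03]
 [ 9.89000e-01 -8.60000e-02  1.24000e-01 -9.97100e+00]
 [ 1.90000e-02 -7.46000e-01 -6.65000e-01  9.03027e+02]
 [ 0.00000e+00  0.00000e+00  0.00000e+00  1.00000e+00]]
top 55.62888817394447 317.1735700066851 245.69536772247872 -0.07932902562436207
[[ 1.000000e-03 -9.920000e-01  1.250000e-01  3.350220e+02]
 [-1.000000e+00 -1.000000e-03 -7.000000e-03  1.226960e+02]
 [ 7.000000e-03 -1.250000e-01 -9.920000e-01  1.515012e+03]
 [ 0.000000e+00  0.000000e+00  0.000000e+00  1.000000e+00]]
{'time': 0.1, 'qpos': array([-1.56569335e+00,  1.04668425e-01,  9.65548551e-02,  1.56390598e+00,
       -9.86949057e-06,  1.35306585e+00]), 'joint_vel': array([ 0.00123786, -0.00324288,  0.00040449, -0.00267505, -0.00087086,
       -0.00075327]), 'joint_torque': array([ 5.06628901e-03, -5.58209503e+01,  5.04719031e+01,  1.31900920e-02,
       -4.32661782e-04,  3.24740554e-06]), 'position': array([ 132.58325005, -584.8600754 ,  230.58750431]), 'tcp_rot': array([ 9.93799388e-01,  1.11186337e-01,  5.99933112e-05, -6.08681086e-04]), 'contact_force': array([-0.38881584,  0.64237299, -0.32515434]), 'torque': array([ 0.0074208 , -0.00470138, -0.05126205]), 'finger_force': 0.0, 'gripper_width': 0.9983362270730387}
```

View pics/scene0.png

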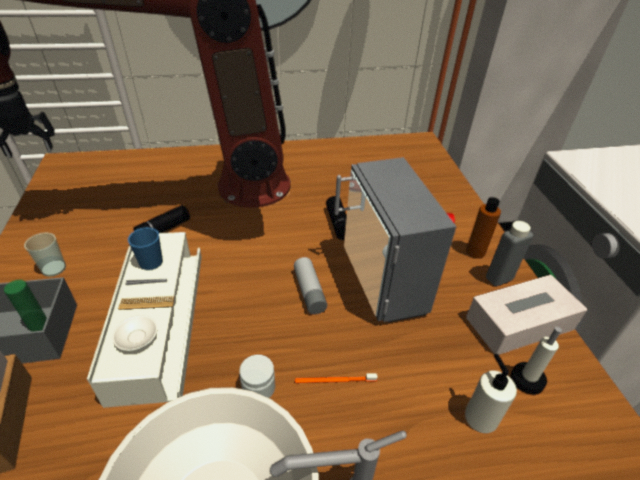

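View pics/top0.png

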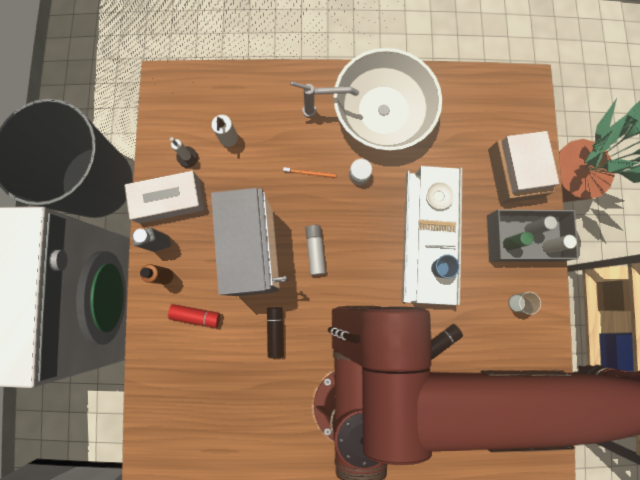

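The metal can is at top (316,250) and scene (310,285). The lookalikes are the black cans at top (275,332) and (447,340) and the red one at top (195,316). I choose the bare metal can with the grey cap, and will check it in one close crop.

```bash
python3 - <<'E'
from h import *
c=cam('top'); im=c['img']
cr=cv2.resize(im[160:320,205:475],None,fx=2.96,fy=2.96,interpolation=cv2.INTER_CUBIC); cv2.imwrite('pics/crop.png',cr)
s=cam('scene')['img']
cv2.imwrite('pics/scrop.png',cv2.resize(s[150:330,270:470],None,fx=3.3,fy=3.3,interpolation=cv2.INTER_CUBIC))
# can mask
hsv=cv2.cvtColor(im,cv2.COLOR_BGR2HSV)
print(hsv[250,300],hsv[255,316],hsv[232,314],hsv[250,409],hsv[240,240])
m=((hsv[...,1]<80)).astype(np.uint8)
m[:215]=0;m[290:]=0;m[:,:290]=0;m[:,345:]=0
n,l,st,ce=cv2.connectedComponentsWithStats(m)
i=1+np.argmax(st[1:,4]);print(st[i],ce[i])
cn=cv2.findContours((l==i).astype(np.uint8),0,2)[0][0];r=cv2.minAreaRect(cn);b=cv2.boxPoints(r);print(r,b)
print(onz(c,b,26),onz(c,[r[0]],26))
E
```

```text
[ 13 136 175] [ 23  15 225] [ 18  22 151] [ 45   4 239] [ 18   8 158]
[306 225  20  50 753] [315.04648074 249.82735724]
((315.0177001953125, 249.4981231689453), (49.57341766357422, 15.48281478881836), 83.8844985961914) [[304.67975 225.67719]
 [320.07446 224.02774]
 [325.35565 273.31906]
 [309.96094 274.9685 ]]
[[588.87470417 154.17628941  26.        ]
 [594.51385863 103.10339973  26.        ]
 [430.86092893  85.82766076  26.        ]
 [425.40339238 136.23321698  26.        ]] [[509.36845866 119.7827319   26.        ]]
```

View pics/crop.png

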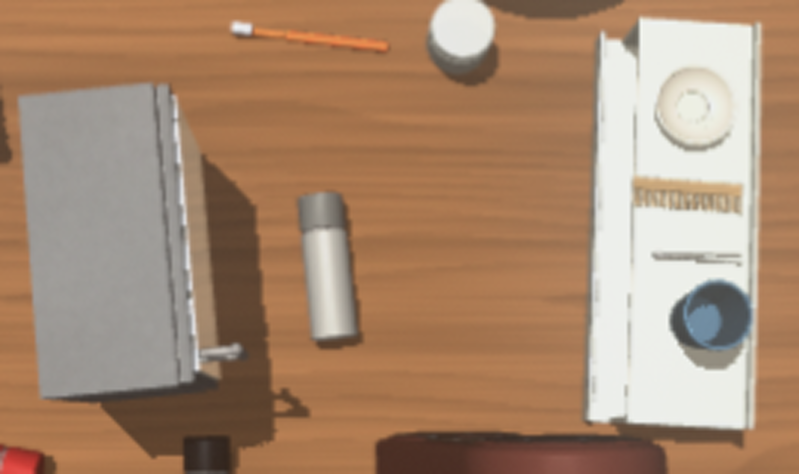

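View pics/scrop.png

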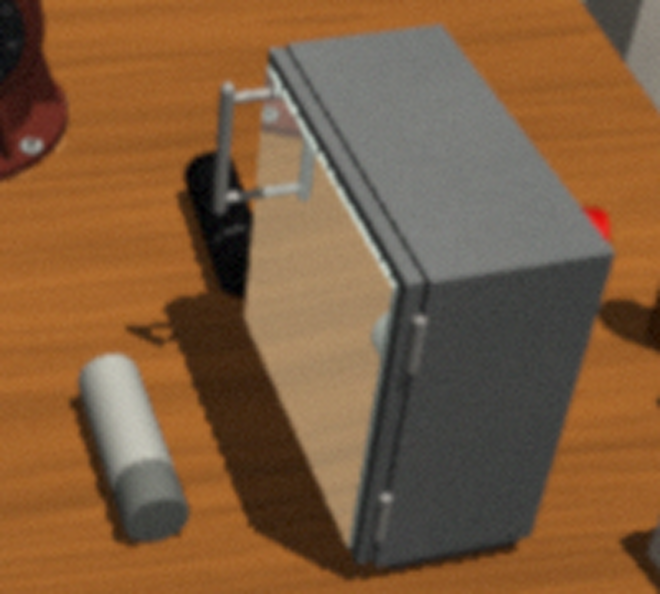

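The crop shows the bare can with its grey cap at crop (320,210), the handle top at crop (240,352) and the lip's outer edge from (600,35) to (586,420).

```bash
python3 - <<'E'
from h import *
t=cam('top');s=cam('scene')
f=lambda a:np.array(a)/2.96+[205,160]
g=lambda a:np.array(a)/3.3+[270,150]
p=lambda n,x:print(n,np.round(x,1).tolist())
p('lip',onz(t,f([[600,35],[586,420]]),36))
p('shelf back top',onz(t,f([[760,25],[753,428]]),95))
p('cab top: backfar,backnear,dooroutfar,dooroutnear',onz(t,f([[20,97],[42,398],[172,86],[196,382]]),300))
p('handle top T',onz(t,f([[239,351]]),290)); p('handle top S',onz(s,g([[227,87]]),290)); p('handle bot S',onz(s,g([[219,207]]),170))
p('doorS hinge top,free top',onz(s,g([[400,287],[270,52]]),300))
p('can bottom/ cap end S',onz(s,g([[108,365],[155,520]]),26))
E
```

```text
lip [[771.9, -192.0, 36.0], [337.4, -165.7, 36.0]]
shelf back top [[767.6, -357.6, 95.0], [328.2, -332.2, 95.0]]
cab top: backfar,backnear,dooroutfar,dooroutnear [[633.4, 403.7, 300.0], [356.3, 375.5, 300.0], [643.7, 262.7, 300.0], [371.1, 236.8, 300.0]]
handle top T [[399.6, 199.0, 290.0]]
handle top S [[406.1, 201.7, 290.0]]
handle bot S [[396.2, 204.2, 170.0]]
doorS hinge top,free top [[648.6, 261.7, 300.0], [379.1, 239.0, 300.0]]
can bottom/ cap end S [[416.3, 113.5, 26.0], [586.4, 126.3, 26.0]]
```

play_rows(
  increments=[
    [[1, -1, -0.4], [0, 0, -0.97], -1],
    [[1, -1, -0.4], [0, 0, -0.97], -1],
    [[1, -1, -0.4], [0, 0, -0.97], -1],
    [[1, -1, -0.4], [0, 0, -0.97], -1],
    [[1, -1, -0.4], [0, 0, -0.97], -1],
    [[1, -1, -0.4], [0, 0, -0.97], -1],
    [[1, -1, -0.4], [0, 0, -0.97], -1],
    [[1, -1, -0.4], [0, 0, -0.97], -1],
    [[1, -1, -0.4], [0, 0, -0.97], -1],
    [[1, -1, -0.4], [0, 0, -0.97], -1],
    [[1, -1, -0.4], [0, 0, -0.97], -1],
  ],
)

```text
time: 1.4
position: [223.1, -441.6, 279.3]
tcp_rot: [0.668, 0.744, -0.0, 0.0]
contact_force: [0.2, -0.2, -0.0]
gripper_width: 1.0
finger_force: 0.0
```

play_rows(
  increments=[
    [[1, 1, 0], [0, 0, 0], -1],
    [[1, 1, 0], [0, 0, 0], -1],
    [[1, 1, 0], [0, 0, 0], -1],
    [[1, 1, 0], [0, 0, 0], -1],
  ],
)

```text
time: 1.8
position: [331.3, -306.7, 279.8]
tcp_rot: [0.669, 0.743, 0.0, 0.0]
contact_force: [0.6, -0.2, -0.3]
gripper_width: 0.997
finger_force: 0.0
```

play_rows(
  increments=[
    [[1, 1, 0], [0, 0, 0], -1],
    [[1, 1, 0], [0, 0, 0], -1],
    [[1, 1, 0], [0, 0, 0], -1],
    [[1, 1, 0], [0, 0, 0], -1],
  ],
)

```text
time: 2.2
position: [437.8, -174.2, 279.5]
tcp_rot: [0.669, 0.744, 0.0, 0.0]
contact_force: [-0.1, -0.5, 0.3]
gripper_width: 1.0
finger_force: 0.0
```

play_rows(
  increments=[
    [[1, 0.8, 0], [0, 0, 0], -1],
    [[1, 0.8, 0], [0, 0, 0], -1],
    [[1, 0.8, 0], [0, 0, 0], -1],
    [[1, 0.8, 0], [0, 0, 0], -1],
  ],
)

```text
time: 2.6
position: [520.3, -43.4, 278.9]
tcp_rot: [0.668, 0.744, 0.0, -0.0]
contact_force: [-0.3, -0.7, 0.0]
gripper_width: 0.998
finger_force: 0.0
```

play_rows(
  increments=[
    [[1, 0, 0], [0, 0, 0], -1],
    [[1, 0, 0], [0, 0, 0], -1],
    [[1, 0, 0], [0, 0, 0], -1],
    [[1, 0, 0], [0, 0, 0], -1],
  ],
)

```text
time: 3.0
position: [505.4, 73.5, 279.5]
tcp_rot: [0.668, 0.744, 0.0, 0.0]
contact_force: [0.5, 0.3, 0.2]
gripper_width: 0.998
finger_force: 0.0
```

play_rows(
  increments=[
    [[0.8, 0.08, 0], [0, 0, 0], -1],
    [[0.8, 0.08, 0], [0, 0, 0], -1],
    [[0.8, 0.08, 0], [0, 0, 0], -1],
    [[0.8, 0.08, 1], [0, 0, 0], -1],
    [[0.8, 0.08, 1], [0, 0, 0], -1],
    [[0.8, 0.08, 1], [0, 0, 0], -1],
    [[0.8, 0.08, 1], [0, 0, 0], -1],
  ],
)

```text
time: 3.7
position: [503.3, 166.3, 155.5]
tcp_rot: [0.669, 0.743, -0.002, -0.002]
contact_force: [-0.4, 0.3, -0.7]
gripper_width: 1.002
finger_force: 0.0
```

```bash
python3 - <<'E'
from h import *
t=cam('top');s=cam('scene')
a=cv2.resize(t['img'][160:400,205:475],(400,356));b=cv2.resize(s['img'][100:350,240:480],(400,417))
o=np.zeros((417,800,3),np.uint8);o[:356,:400]=a;o[:,400:]=b
cv2.imwrite('pics/pre.png',o);print(bot.state()['position'])
E
```

```text
[505.71536945 166.86598507 160.16150357]
```

View pics/pre.png

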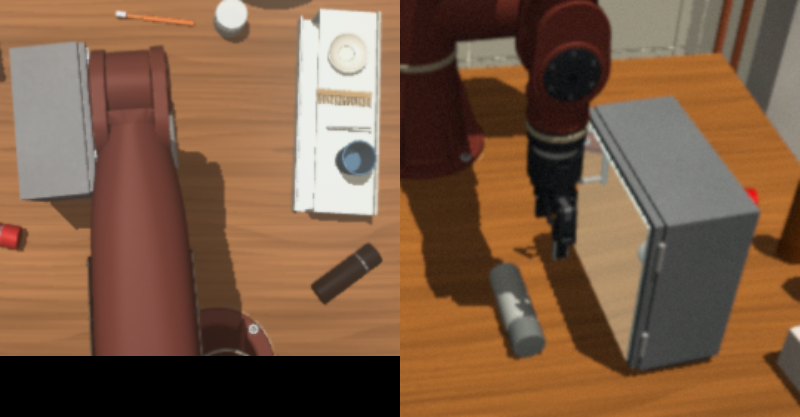

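```bash
python3 - <<'E'
from h import *
s=bot.state();print(np.round(s['qpos'],3),s['position'])
c=cam('scene')
o,d=ray(c,[[342,142],[334,186],[334,205]])
for dd in d:
    print([np.round(o+dd*((x-o[0])/dd[0]),0).tolist() for x in (505,560)])
E
```

```text
[ 0.073 -0.105 -0.24   1.435 -0.     1.539] [505.71536945 166.86598507 160.16150357]
[[505.0, 180.0, 440.0], [560.0, 167.0, 472.0]]
[[505.0, 169.0, 333.0], [560.0, 157.0, 373.0]]
[[505.0, 172.0, 281.0], [560.0, 159.0, 324.0]]
```

Forearm clearance at the handle is tight, so I'll lean the tool 15° over the can, keeping the arm away from the cabinet. First the tilt only, then descend.

play_rows(
  increments=[
    [[0.07, 0, 0.9], [0, 0.175, 0], -1],
    [[0.07, 0, 0.9], [0, 0.175, 0], -1],
    [[0.07, 0, 0.9], [0, 0.175, 0], -1],
    [[0.07, 0, 0.9], [0, 0.175, 0], -1],
  ],
)

```text
time: 4.25
position: [504.4, 175.4, 51.6]
tcp_rot: [0.663, 0.737, 0.086, -0.097]
contact_force: [0.2, 0.2, 0.5]
gripper_width: 0.998
finger_force: 0.0
```

```bash
python3 - <<'E'
from h import *
s=bot.state();print(np.round(s['qpos'],3),s['position'],s['contact_force']);print(np.round(R.from_quat(s['tcp_rot']).as_matrix(),3))
t=cam('top');s=cam('scene')
a=cv2.resize(t['img'][160:400,205:475],(400,356));b=cv2.resize(s['img'][100:350,240:480],(400,417))
o=np.zeros((417,800,3),np.uint8);o[:356,:400]=a;o[:,400:]=b
cv2.imwrite('pics/pre2.png',o)
E
```

```text
[-0.062 -0.058 -0.415  1.26   0.256  1.398] [504.37699681 175.39641853  51.58824365] [0.2154696  0.15538828 0.48683248]
[[-0.101  0.994 -0.028]
 [ 0.961  0.105  0.256]
 [ 0.257 -0.001 -0.966]]
```

View pics/pre2.png

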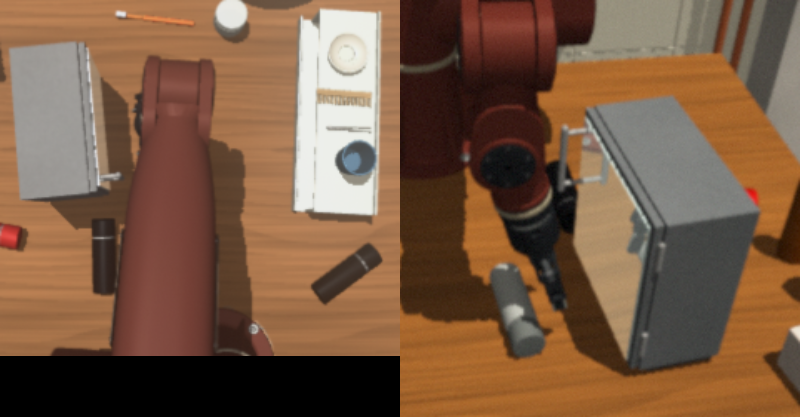

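play_rows(
  increments=[
    [[-0.09, 0, 0.34], [0, 0, 0], -1],
    [[-0.09, 0, 0.34], [0, 0, 0], -1],
    [[-0.09, 0, 0.34], [0, 0, 0], -1],
  ],
)

```text
time: 4.65
position: [505.0, 177.0, 11.2]
tcp_rot: [0.662, 0.738, 0.088, -0.097]
contact_force: [0.1, -0.9, 0.3]
gripper_width: 0.999
finger_force: 0.0
```

play_rows(
  increments=[
    [[-0.08, 0, -0.02], [0, 0, 0], -1],
    [[-0.16, 0, -0.04], [0, 0, 0], -1],
    [[-0.24, 0, -0.06], [0, 0, 0], -1],
    [[-0.32, 0, -0.08], [0, 0, 0], -1],
    [[-0.4, 0, -0.1], [0, 0, 0], -1],
    [[-0.48, 0, -0.12], [0, 0, 0], -1],
    [[-0.54, 0, -0.14], [0, 0, 0], -1],
    [[-0.56, 0, -0.15], [0, 0, 0], -1],
    [[-0.56, 0, -0.15], [0, 0, 0], -1],
  ],
)

```text
time: 5.55
position: [512.7, 106.1, 10.1]
tcp_rot: [0.663, 0.737, 0.088, -0.096]
contact_force: [-0.2, -0.7, 0.3]
gripper_width: 0.998
finger_force: 0.0
```

```bash
python3 - <<'E'
from h import *
s=bot.state();print(np.round(s['qpos'],3),s['position'],s['contact_force'])
t=cam('top');s=cam('scene')
a=cv2.resize(t['img'][160:400,205:475],(400,356));b=cv2.resize(s['img'][100:350,190:430],(400,417))
o=np.zeros((417,800,3),np.uint8);o[:356,:400]=a;o[:,400:]=b
cv2.imwrite('pics/push1.png',o)
E
```

```text
[-0.197 -0.006 -0.444  1.212  0.25   1.258] [512.67351939 106.09660425  10.12926662] [-0.16668863 -0.7123383   0.30245536]
```

View pics/push1.png

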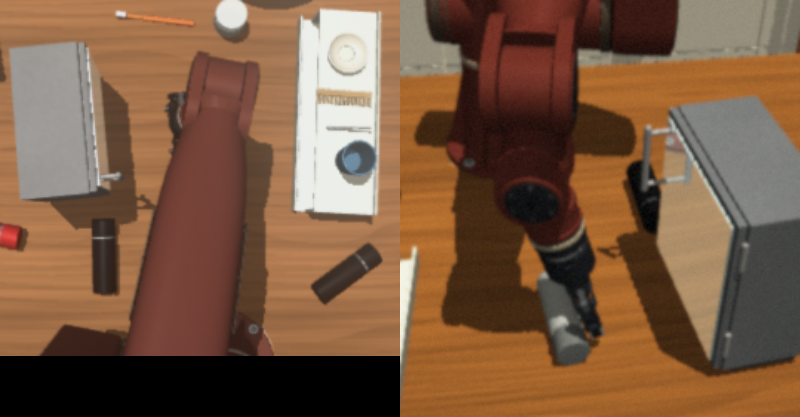

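```bash
cat >> h.py <<'E'
def Rdown(a): # tool down with yaw a (deg) of tool x
    a=np.radians(a);x=[np.cos(a),np.sin(a),0];y=[np.sin(a),-np.cos(a),0]
    return R.from_matrix(np.c_[x,y,[0,0,-1]])
def rel(p1,R1,p0=None,R0=None):
    s=bot.state()
    if p0 is None:p0=s['position'];R0=R.from_quat(s['tcp_rot'])
    print(np.round(R0.inv().apply(np.array(p1)-p0)/120,3),np.round((R0.inv()*R1).as_rotvec()/1.5,3))
E
python3 - <<'E'
from h import *
n=np.array([.0605,.998])
P=lambda x,d:[x,-179+(d-(x-555)*.0605)/.998,8]
print(P(517,175),P(516,66))
rel(P(517,175),Rdown(86.5))
rel(P(516,66),Rdown(86.5),P(517,175),Rdown(86.5))
E
```

```text
[517, -1.3456913827655228, 8] [516, -110.50350701402806, 8]
[-0.873 -0.055 -0.222] [-0.014 -0.174  0.111]
[-0.908  0.047  0.   ] [0. 0. 0.]
```

play_rows(
  increments=[
    [[-0.08, 0, -0.02], [0, -0.015, 0.01], -1],
    [[-0.16, -0.01, -0.04], [0, -0.03, 0.02], -1],
    [[-0.24, -0.015, -0.06], [-0.004, -0.05, 0.03], -1],
    [[-0.32, -0.02, -0.08], [-0.005, -0.065, 0.04], -1],
    [[-0.4, -0.025, -0.1], [-0.006, -0.08, 0.05], -1],
    [[-0.48, -0.03, -0.12], [-0.008, -0.095, 0.06], -1],
    [[-0.56, -0.035, -0.14], [-0.009, -0.11, 0.07], -1],
    [[-0.64, -0.04, -0.16], [-0.01, -0.13, 0.08], -1],
    [[-0.72, -0.045, -0.18], [-0.012, -0.145, 0.09], -1],
    [[-0.8, -0.05, -0.2], [-0.013, -0.16, 0.1], -1],
    [[-0.87, -0.055, -0.22], [-0.014, -0.174, 0.111], -1],
    [[-0.87, -0.055, -0.22], [-0.014, -0.174, 0.111], -1],
  ],
)

```text
time: 6.85
position: [516.8, -1.2, 7.5]
tcp_rot: [0.729, 0.685, -0.0, -0.0]
contact_force: [0.4, -0.0, -0.2]
gripper_width: 0.995
finger_force: 0.0
```

```bash
python3 - <<'E'
from h import *
s=bot.state();print(np.round(s['qpos'],3),s['position'],s['contact_force'])
n=np.array([.0605,.998])
P=lambda x,d:[x,-179+(d-(x-555)*.0605)/.998,8]
rel(P(516,70),Rdown(86.5))
t=cam('top');s=cam('scene')
a=cv2.resize(t['img'][160:400,205:475],(400,356));b=cv2.resize(s['img'][150:400,70:310],(400,417))
o=np.zeros((417,800,3),np.uint8);o[:356,:400]=a;o[:,400:]=b
cv2.imwrite('pics/push2.png',o)
E
```

```text
[-2.550e-01 -6.100e-02 -4.810e-01  1.151e+00 -1.000e-03  1.377e+00] [516.76868334  -1.18552114   7.46481849] [ 0.36120387 -0.01738913 -0.15996517]
[-0.876  0.048 -0.004] [-0.001  0.    -0.   ]
```

View pics/push2.png

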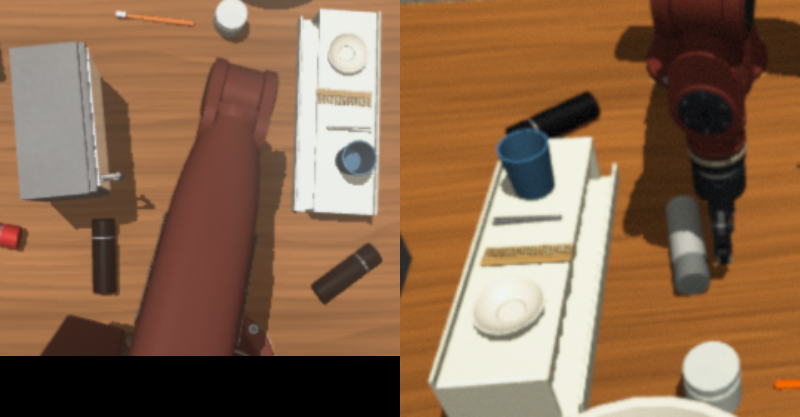

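play_rows(
  increments=[
    [[-0.08, 0.004, 0], [0, 0, 0], -1],
    [[-0.16, 0.008, 0], [0, 0, 0], -1],
    [[-0.24, 0.012, 0], [0, 0, 0], -1],
    [[-0.32, 0.017, 0], [0, 0, 0], -1],
    [[-0.4, 0.02, 0], [0, 0, 0], -1],
    [[-0.48, 0.025, 0], [0, 0, 0], -1],
    [[-0.56, 0.03, 0], [0, 0, 0], -1],
    [[-0.64, 0.034, 0], [0, 0, 0], -1],
    [[-0.72, 0.04, 0], [0, 0, 0], -1],
    [[-0.8, 0.043, 0], [0, 0, 0], -1],
    [[-0.87, 0.047, 0], [0, 0, 0], -1],
    [[-0.87, 0.047, 0], [0, 0, 0], -1],
  ],
)

```text
time: 8.15
position: [516.1, -106.1, 7.4]
tcp_rot: [0.728, 0.685, -0.0, -0.0]
contact_force: [-0.9, 0.2, -0.8]
gripper_width: 1.0
finger_force: 0.0
```

play_rows(
  increments=[
    [[-0.02, 0, 0], [0, 0, 0], -1],
    [[-0.04, 0, 0], [0, 0, 0], -1],
    [[-0.05, 0, 0], [0, 0, 0], -1],
    [[-0.05, 0, 0], [0, 0, 0], -1],
  ],
)

```text
time: 8.55
position: [515.7, -110.9, 7.4]
tcp_rot: [0.728, 0.686, -0.0, -0.001]
contact_force: [-0.3, 0.7, 0.3]
gripper_width: 0.998
finger_force: 0.7
```

```bash
python3 - <<'E'
from h import *
s=bot.state();print(np.round(s['qpos'],3),s['position'],s['contact_force'])
t=cam('top');s=cam('scene')
a=cv2.resize(t['img'][160:400,205:475],(400,356));b=cv2.resize(s['img'][150:400,70:310],(400,417))
o=np.zeros((417,800,3),np.uint8);o[:356,:400]=a;o[:,400:]=b
cv2.imwrite('pics/push3.png',o)
E
```

```text
[-0.46  -0.027 -0.449  1.15   0.     1.171] [ 515.7447745  -110.91823119    7.41258655] [-0.32231355  0.73453195  0.28486558]
```

View pics/push3.png

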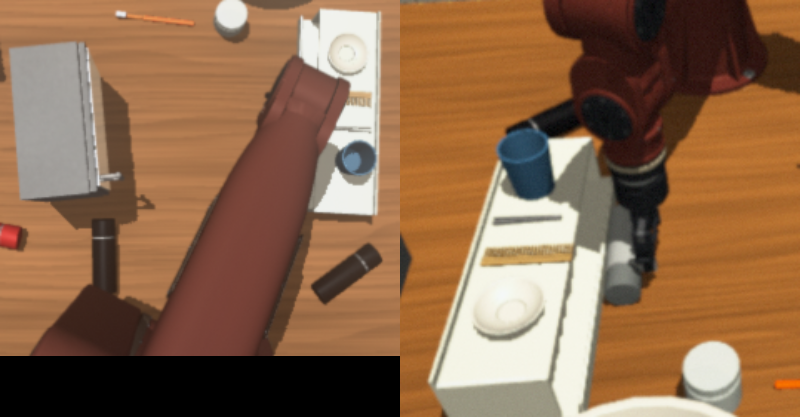

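play_rows(
  increments=[
    [[-0.015, 0, 0], [0, 0, 0], -1],
    [[-0.03, 0, 0], [0, 0, 0], -1],
    [[-0.03, 0, 0], [0, 0, 0], -1],
  ],
)

```text
time: 8.95
position: [515.5, -114.8, 7.4]
tcp_rot: [0.728, 0.685, -0.0, -0.001]
contact_force: [0.5, 1.3, 1.0]
gripper_width: 0.999
finger_force: 0.7
```

play_rows(
  increments=[
    [[-0.015, 0, 0], [0, 0, 0], -1],
    [[-0.03, 0, 0], [0, 0, 0], -1],
    [[-0.03, 0, 0], [0, 0, 0], -1],
  ],
)

```text
time: 9.25
position: [515.3, -115.9, 7.3]
tcp_rot: [0.728, 0.686, 0.002, -0.002]
contact_force: [2.6, 14.3, 4.8]
gripper_width: 0.998
finger_force: 7.5
```

play_rows(
  increments=[
    [[0.02, 0, 0], [0, 0, 0], -1],
    [[0.04, 0, 0], [0, 0, 0], -1],
    [[0.04, 0, 0], [0, 0, 0], -1],
    [[0.04, 0, 0], [0, 0, 0], -1],
    [[0.15, 0, 0], [0, 0, 0], -1],
    [[0.3, 0, 0], [0, 0, 0], -1],
    [[0.5, 0, 0], [0, 0, 0], -1],
    [[0.5, 0, -0.5], [0, 0, 0], -1],
    [[0.5, 0, -1], [0, 0, 0], -1],
    [[0.5, 0, -1], [0, 0, 0], -1],
  ],
)

```text
time: 10.25
position: [520.7, -58.1, 132.3]
tcp_rot: [0.728, 0.686, 0.001, 0.002]
contact_force: [0.6, -0.6, 0.6]
gripper_width: 1.005
finger_force: 0.0
```

play_rows(
  increments=[
    [[0.5, 0, -1], [0, 0, 0], -1],
    [[0.5, 0, -1], [0, 0, 0], -1],
    [[0.5, 0, -1], [0, 0, 0], -1],
    [[0.5, 0, -1], [0, 0, 0], -1],
  ],
)

```text
time: 10.65
position: [524.4, 3.2, 252.5]
tcp_rot: [0.727, 0.686, 0.002, 0.002]
contact_force: [0.1, 0.1, -0.4]
gripper_width: 0.997
finger_force: 0.0
```

play_rows(
  increments=[
    [[1, 0, -0.8], [0, 0, 0], -1],
    [[1, 0, -0.8], [0, 0, 0], -1],
    [[1, 0, -0.8], [0, 0, 0], -1],
    [[1, 0, -0.8], [0, 0, 0], -1],
  ],
)

```text
time: 11.05
position: [530.4, 124.9, 346.9]
tcp_rot: [0.727, 0.687, 0.002, 0.001]
contact_force: [0.2, -0.8, 0.5]
gripper_width: 0.999
finger_force: 0.0
```

```bash
python3 - <<'E'
from h import *
t=cam('top');s=cam('scene');st=bot.state();print(st['position'],np.round(st['qpos'],2))
a=cv2.resize(t['img'][160:340,205:475],(400,267));b=cv2.resize(s['img'][130:330,130:370],(800-0,667))[:600]
o=np.zeros((600,800,3),np.uint8);o[:333,:400]=cv2.resize(s['img'][160:360,80:320],(400,333));o[333:600,:400]=a
o[:360,400:]=cv2.resize(s['img'][130:310,290:490],(400,360))
tt=t['img'][160:310,375:475];o[360:600,400:560]=cv2.resize(tt,(160,240))
cv2.imwrite('pics/after.png',o)
E
```

```text
[530.1053041  122.15708135 343.42085084] [-0.01 -0.01  0.19  1.77  0.    1.61]
```

View pics/after.png

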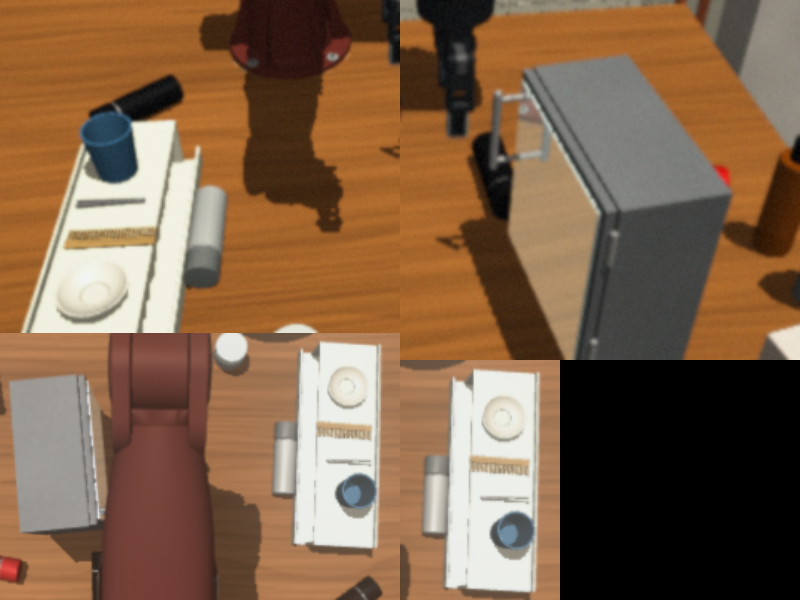

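The can lies flush and parallel against the lip in the left and bottom views, and the shelf items haven't moved. Next is the handle.

```bash
python3 - <<'E'
from h import *
H=[400.5,202.5]
R0=R.from_quat(bot.state()['tcp_rot'])
rel([460,170,330],Rdown(95.7))
rel(H+[330],Rdown(95.7),[460,170,330],Rdown(95.7))
E
```

```text
[ 0.364 -0.606  0.112] [-0.    -0.    -0.105]
[ 0.319 -0.466  0.   ] [0. 0. 0.]
```

play_rows(
  increments=[
    [[0.36, -0.6, 0.1], [0, 0, -0.105], -1],
    [[0.36, -0.6, 0.1], [0, 0, -0.105], -1],
    [[0.36, -0.6, 0.1], [0, 0, -0.105], -1],
    [[0.36, -0.6, 0.1], [0, 0, -0.105], -1],
  ],
)

```text
time: 11.55
position: [460.3, 168.0, 330.3]
tcp_rot: [0.672, 0.74, -0.001, -0.001]
contact_force: [-0.4, 0.5, 1.0]
gripper_width: 1.002
finger_force: 0.0
```

play_rows(
  increments=[
    [[0.32, -0.47, 0], [0, 0, 0], -1],
    [[0.32, -0.47, 0], [0, 0, 0], -1],
    [[0.32, -0.47, 0], [0, 0, 0], -1],
    [[0.32, -0.47, 0], [0, 0, 0], -1],
  ],
)

```text
time: 11.95
position: [401.8, 200.6, 331.2]
tcp_rot: [0.672, 0.74, -0.0, -0.0]
contact_force: [0.1, -0.1, -0.4]
gripper_width: 0.997
finger_force: 0.0
```

```bash
python3 - <<'E'
from h import *
rel([400.5,202.5,246],Rdown(95.7)); s=bot.state();print(s['position'],np.round(s['qpos'],2))
E
```

```text
[ 0.017 -0.008  0.71 ] [-0.001 -0.    -0.002]
[401.78895445 200.55019773 331.15731964] [ 0.17 -0.3  -0.1   1.77  0.    1.64]
```

play_rows(
  increments=[
    [[0.015, -0.01, 0.2], [0, 0, 0], -1],
    [[0.015, -0.01, 0.4], [0, 0, 0], -1],
    [[0.015, -0.01, 0.55], [0, 0, 0], -1],
    [[0.015, -0.01, 0.7], [0, 0, 0], -1],
    [[0.015, -0.01, 0.7], [0, 0, 0], -1],
  ],
)

```text
time: 12.45
position: [399.4, 201.9, 244.9]
tcp_rot: [0.673, 0.74, -0.002, -0.002]
contact_force: [-0.3, 0.6, 1.3]
gripper_width: 1.001
finger_force: 0.0
```

play_rows(
  increments=[
    [[0, 0, 0], [0, 0, 0], -0.3],
    [[0, 0, 0], [0, 0, 0], 0],
    [[0, 0, 0], [0, 0, 0], 0.3],
    [[0, 0, 0], [0, 0, 0], 0.5],
    [[0, 0, 0], [0, 0, 0], 0.6],
    [[0, 0, 0], [0, 0, 0], 0.7],
    [[0, 0, 0], [0, 0, 0], 0.7],
  ],
)

```text
time: 13.15
position: [399.4, 203.1, 247.8]
tcp_rot: [0.672, 0.741, 0.0, -0.001]
contact_force: [-0.9, 0.7, 0.5]
gripper_width: 0.149
finger_force: 0.0
```

play_rows(
  increments=[
    [[0, 0, 0], [0, 0, 0], 0.8],
    [[0, 0, 0], [0, 0, 0], 1],
    [[0, 0, 0], [0, 0, 0], 1],
    [[0, 0, 0], [0, 0, 0], 1],
    [[0, 0, 0], [0, 0, 0], 1],
    [[0, 0, 0], [0, 0, 0], 1],
  ],
)

```text
time: 13.75
position: [400.1, 203.2, 247.9]
tcp_rot: [0.672, 0.741, 0.001, -0.0]
contact_force: [5.0, 2.1, 1.1]
gripper_width: 0.112
finger_force: 58.4
```

```bash
python3 - <<'E'
from h import *
s=bot.state();print(s['position'],s['contact_force'],s['gripper_width'],s['finger_force'])
E
```

```text
[400.06266784 203.20251242 247.93752246] [4.95412741 2.07873913 1.09684908] 0.1115274926757561 58.365275859832764
```

```bash
python3 - <<'E'
from h import *
p=np.array([400.1,203.2,248]);h=np.array([644.1,279.3,248]);R0=Rdown(95.7)
for d in (5,10,15,20):
    q=R.from_euler('z',d,degrees=True); print(d,end=' ');rel(h+q.apply(p-h),q*R0,p,R0)
E
```

```text
5 [-0.18   0.045  0.   ] [ 0.     0.    -0.058]
10 [-0.356  0.106  0.   ] [ 0.     0.    -0.116]
15 [-0.525  0.182  0.   ] [ 0.     0.    -0.175]
20 [-0.688  0.273  0.   ] [ 0.     0.    -0.233]
```

play_rows(
  increments=[
    [[-0.09, 0.021, 0], [0, 0, -0.029], 1],
    [[-0.18, 0.045, 0], [0, 0, -0.058], 1],
    [[-0.27, 0.074, 0], [0, 0, -0.087], 1],
    [[-0.356, 0.106, 0], [0, 0, -0.116], 1],
    [[-0.44, 0.143, 0], [0, 0, -0.145], 1],
    [[-0.525, 0.182, 0], [0, 0, -0.175], 1],
    [[-0.525, 0.182, 0], [0, 0, -0.175], 1],
  ],
)

```text
time: 14.45
position: [428.1, 142.1, 247.9]
tcp_rot: [0.569, 0.822, 0.001, -0.0]
contact_force: [3.4, 3.7, 2.0]
gripper_width: 0.11
finger_force: 58.9
```

play_rows(
  increments=[
    [[-0.09, 0.021, 0], [0, 0, -0.029], 1],
    [[-0.18, 0.045, 0], [0, 0, -0.058], 1],
    [[-0.27, 0.074, 0], [0, 0, -0.087], 1],
    [[-0.356, 0.106, 0], [0, 0, -0.116], 1],
    [[-0.44, 0.143, 0], [0, 0, -0.145], 1],
    [[-0.525, 0.182, 0], [0, 0, -0.175], 1],
    [[-0.525, 0.182, 0], [0, 0, -0.175], 1],
  ],
)

```text
time: 15.15
position: [470.6, 91.1, 247.9]
tcp_rot: [0.457, 0.89, 0.001, -0.0]
contact_force: [0.6, 4.9, 4.7]
gripper_width: 0.107
finger_force: 59.5
```

play_rows(
  increments=[
    [[-0.09, 0.021, 0], [0, 0, -0.029], 1],
    [[-0.18, 0.045, 0], [0, 0, -0.058], 1],
    [[-0.27, 0.074, 0], [0, 0, -0.087], 1],
    [[-0.356, 0.106, 0], [0, 0, -0.116], 1],
    [[-0.44, 0.143, 0], [0, 0, -0.145], 1],
    [[-0.525, 0.182, 0], [0, 0, -0.175], 1],
    [[-0.525, 0.182, 0], [0, 0, -0.175], 1],
  ],
)

```text
time: 15.85
position: [524.8, 52.8, 248.0]
tcp_rot: [0.336, 0.942, 0.0, -0.001]
contact_force: [-1.7, 2.4, 5.2]
gripper_width: 0.113
finger_force: 59.9
```

play_rows(
  increments=[
    [[-0.09, 0.021, 0], [0, 0, -0.029], 1],
    [[-0.18, 0.045, 0], [0, 0, -0.058], 1],
    [[-0.27, 0.074, 0], [0, 0, -0.087], 1],
    [[-0.356, 0.106, 0], [0, 0, -0.116], 1],
    [[-0.44, 0.143, 0], [0, 0, -0.145], 1],
    [[-0.525, 0.182, 0], [0, 0, -0.175], 1],
    [[-0.525, 0.182, 0], [0, 0, -0.175], 1],
    [[-0.525, 0.182, 0], [0, 0, -0.175], 1],
    [[-0.525, 0.182, 0], [0, 0, -0.175], 1],
    [[-0.525, 0.182, 0], [0, 0, -0.175], 1],
    [[-0.525, 0.182, 0], [0, 0, -0.175], 1],
    [[-0.525, 0.182, 0], [0, 0, -0.175], 1],
  ],
)

```text
time: 17.05
position: [586.2, 29.8, 247.9]
tcp_rot: [0.211, 0.978, -0.0, -0.001]
contact_force: [-1.4, -0.8, 5.3]
gripper_width: 0.115
finger_force: 60.2
```

```bash
python3 - <<'E'
from h import *
for _ in range(6): s0=cam('scene')
t=cam('top','end_top.png');cv2.imwrite('pics/end_scene.png',s0['img'])
s=bot.state();print(s['time'],s['position'],s['contact_force'],s['gripper_width'],s['finger_force'],np.abs(s['joint_vel']).max())
h=np.array([644.1,279.3]);v=np.array(s['position'][:2])-h;v0=np.array([400.1,203.2])-h
print('angle',np.degrees(np.arctan2(v[1],v[0])-np.arctan2(v0[1],v0[0]))%360, np.hypot(*v),np.hypot(*v0))
# can check in scene: project expected axis ends, sample low-saturation blob
hsv=cv2.cvtColor(s0['img'],cv2.COLOR_BGR2HSV);print(proj(s0,[[440,-146,26],[600,-155,26]]))
# cabinet/door top edge in top view: expected door tips
for a in (55,60,65):
    q=R.from_euler('z',a,degrees=True)
    e=np.array([[371,237,300],[644,263,300]])-np.r_[h,0]
    print(a,np.round(proj(t,q.apply(e)+np.r_[h,0]),0).tolist())
E
```

```text
17.4 [586.23263946  29.8660974  247.9782961 ] [-1.54070685 -0.65248589  5.66348006] 0.11029473552513717 60.17025589942932 0.0031259043837059707
angle 59.61680342933394 256.05839799291135 255.5918817177103
[[206.97369246 275.83823496]
 [201.53087098 324.4851081 ]]
55 [[348.0, 233.0], [261.0, 184.0]]
60 [[351.0, 225.0], [260.0, 184.0]]
65 [[354.0, 217.0], [260.0, 184.0]]
```

```bash
python3 -c "
from cell import bot
print(bot.close_job())"
```

```text
the job is handed in; nothing more can be done
None
```

The can is rolled back flush and parallel against the shelf's lip. The mirror door is held open at about 60 degrees (59.6 worked out from the tool position), with the gripper still on the handle. The job was handed in at 17.4 s, and no verdict came back.

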